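# Register a flat bar in the welding jig

### The arm

A 7-joint arm with a two-finger parallel gripper is mounted at the origin on the work surface. World frame = base frame: x ahead of the robot, y to its left, z up, the work surface at z = 0. Lengths are in m, angles in rad, forces in N, time in s.
With the tool pointing down it reaches from about 0.35 to 0.9 m from the base axis. Payload 19.9 kg.
Tool frame: the origin (TCP) lies at the very end of the fingers, on their centre line; the grasp point (between the pads) lies 19 mm behind it; z points along the fingers, y is the line along which they close (so a half turn about z gives the same grasp; the last joint's range is limited). The gripper opens to 94 mm and grips with 3 to 60 N. Pads are 16 mm wide; open, the fingers measure 119 mm over their backs; the gripper's body (75 mm by 177 mm) begins 78 mm behind the grasp point.
Start: joints at [1.157, 0.417, -0.01, 1.614, 0.005, 1.111, -0.053], TCP at [0.227, -0.582, 0.205] pointing down, gripper open.
Joint ranges: [-2.81, 2.81], [-0.39, 2.02], [-1.27, 1.25], [0.06, 2.57], [-1.19, 4.33], [0.19, 2], [-2.82, 2.82]. Speed limits (rad/s): [1.89, 1.89, 2.39, 2.39, 3.01, 3.01, 3.01].

### API

Orientations are given as a rotation vector (axis times angle).
In Python, from station import observe, get_image, sign_off gives the robot as it stands.
- The arm moves only by the tool move_arm, never from a script. Its argument "motion" is a list of rows, each a list of 4 numbers: the shift along the tool's x, y, z normalised to -1 to 1, where 1 is 150 mm, then the turn about the tool's z normalised to -1 to 1, where 1 is 30 degrees. In form: [[dx, dy, dz, yaw], ...]. A call has 1 to 12 rows; each row shifts and turns the commanded pose from where the row before left it, along the tool's axes as they then stand; what a row does not reach is not made up. A row lasts 1/10 s, in which the tool goes at most 50 mm and 8.59 degrees, less where a joint would pass 70% of its speed; a pose out of reach is approached as far as the arm can. A call with a number of a shift or a turn outside -1 to 1 is refused whole. A call with a gripper value outside its range is refused whole. "jaw" is the opening, from -1 (shut) to 1 (fully open), set as the call begins (left out, the last holds). The fingers move at their own pace and stop on an object; "squeeze" is the grip in N (left out, the last holds). Time passes only in rows, so rows that do not move let the fingers close. It gives the time, the measured TCP pose, the force, the opening and the grip force at its end, in the units of the state.
- observe(): the state, without advancing time (a new reading comes with each control period).
- get_image(name): name is "side" or "top" or "wrist"; returns a dict with "frame" (420x560x3 uint8, blue, green, red), "fx", "fy", "cx", "cy" (pixels), "origin" and "attitude" of the camera in the world. Camera axes: x right, y down, z forward; pixel columns grow to the right and rows downward; lengths in m; the calibration is good to about 2 mm. The wrist camera is an equidistant fisheye: a pixel r from the principal point sees the ray r / f radians off the axis. A picture is of the moment at which its call begins. There is no depth.
- sign_off(): hands the job in; it is judged then, once.
The state is a dict: "t": time; "joint_pos": joint angles; "joint_velocities": joint speeds; "joint_efforts": joint torques, N m; "ee_pos": TCP position; "ee_rot": TCP orientation; "ft_force": force on the tool from outside, world axes, zero at the start; "moment": the same for the moment, N m; "width": opening from 0.0 (shut) to 1.0 (fully open); "gripper_force": force on a finger pad.
Only numpy, scipy, OpenCV 4.12 (cv2) and the standard library are available. Lean on these libraries where they do the work, as an engineer would, in place of code of your own. Each camera call takes 0.05 s, during which the arm holds its last target. There are 200 camera calls.

### The job

Take the longer of the two steel flat bars out of the low two-compartment red tray, lay it flat on the jig plate and push it fully home against the stops: one long edge flush against both stop blocks of the pair, one end against the single end stop. Leave it there, released; the short bar stays in the tray and the other things on the table stay where they are.

Things in the scene. Friction and masses are not known exactly. Their poses are not given: they have to be found in the camera images.
- bar_long: the bar to load: dark steel flat bar 120 (its x) x 30 (its y) x 15 mm (its z), about 0.4 kg, a 8 mm dark dot near each end; origin at its centre, all sides alike, so either end, edge or face will do. It lies flat on the floor of one of the tray's two compartments, roughly along the tray's x
- bar_short: the bar that stays: same look and section, only 80 mm long; origin at its centre; it lies in the other compartment
- tray: red open tray, fixed to the table, outside 160 (its x) x 199 (its y) x 22 mm high; walls and floor 5 mm; a 5 mm divider along its x at y = 0, as high as the walls, makes two compartments, each 150 x 92 mm inside, centred at y = -48.5 and +48.5 mm. Origin under its centre. It may stand on the robot's left or right
- jig: bright metal plate, fixed to the table, 180 (its x) x 220 (its y) x 12 mm thick, origin under its centre. Three grey stop blocks stand on it, 20 mm high (tops at z = 32 mm, a 4 mm bolt head on each); the rest is flat and clear. It stands on the other side of the robot from the tray, its +x pointing away from the robot, within 0.35 rad
- pair (a point): the pair of stop blocks: midway between their two flat faces, which look to the jig's -x. In the jig's frame the faces lie at x = +50 mm; the blocks are 30 mm wide, 25 mm thick, centred at y = -60 and +20 mm. This point: x = +50, y = -20, z = 22 mm
- end_stop (a point): centre of the end stop's flat face, which looks to the jig's +y: in the jig's frame at x = +35, y = -80, z = 22 mm; the block is 24 mm wide, 25 mm thick
- home (a point): where the bar's centre lies when it is fully home: in the jig's frame at x = +35, y = -20, z = 19.5 mm; same axes as the jig. The bar then lies along the jig's y
- tape_roll: roll of paper tape lying flat, 60 mm across, 19 mm high; origin under its centre; bystander
- hex_keys: green holder 50 x 28 x 16 mm with three hex keys sticking out along its +x to 85 mm from the origin (centre of the holder's underside); bystander
- wrench: steel wrench lying flat, 170 mm long along its x, 8 mm thick, origin under its middle; bystander
- magnet_square: red triangular welding magnet lying flat, about 90 x 76 x 16 mm; origin under its middle; bystander
- cup: white mug standing upright, 72 mm across, 85 mm high, handle at its +y; origin under its centre; bystander
Not all that is in view belongs to the job. Leave any purple look-alike of the bar_long alone. What is shaped like the bar_short but pink is not meant.

How it is judged:
By the outcome, as a careful person would: the job done as asked, in the order asked, and still so for the second after the job is handed in, with the robot touching nothing.
It also fails if it takes over 67 s, if anything falls off the work surface, if the arm or the gripper's body presses on something with over 40 N, if the wrist force passes 120 N, or if a joint passes its speed limit or range.

## Working session

There is one attempt and no reset: what is moved stays moved. The work goes in short steps, Python scripts to look and compute and a tool call to move; the robot and the scene stay as the last step left them, time stands still between calls to the robot, and variables do not carry over. Pictures are saved under pics/ and viewed, at most 10 in all, crops included, and the job is handed in when it is done.

Besides the shell and the picture viewer there is one more tool, called after "Call:" by a JSON object that holds its "name" and its "arguments". move_arm: Moves the arm, as the interface text tells. Its arguments: {"type":"object","properties":{"motion":{"type":"array","items":{"type":"array","items":{"type":"number"}}},"jaw":{"type":"number"},"squeeze":{"type":"number"}},"required":["motion"]}

```bash
ls; mkdir -p pics; python3 - <<'E'
from station import observe, get_image
import cv2,pickle
s=observe(); print(s)
d={n:get_image(n) for n in("top","side")}
pickle.dump(d,open("im0.pkl","wb"))
for n in d:
    cv2.imwrite(f"pics/{n}0.png",d[n]["frame"]); print({k:v for k,v in d[n].items() if k!="frame"})
E
```

```text
pics
{'t': 0.0, 'joint_pos': array([ 1.15753143,  0.41797724, -0.01028023,  1.6141517 ,  0.0046898 ,
        1.11067141, -0.05298982]), 'joint_velocities': array([ 1.76301458e-03,  2.08679333e-03, -7.87221659e-04,  6.02443657e-04,
        1.32911813e-05, -1.27917183e-03, -2.88978878e-04]), 'joint_efforts': array([-2.83430520e-03, -8.51273203e+01,  6.37293030e-01, -4.25996268e+01,
       -4.90078668e-02,  1.87611929e-02,  1.40857569e-04]), 'ee_pos': array([ 0.22688615, -0.58197876,  0.20483279]), 'ee_rot': array([-3.08635203e+00, -5.80387612e-01,  4.80620110e-04]), 'ft_force': array([-0.32294018, -0.30953782, -0.60566972]), 'moment': array([ 0.04639004,  0.04891681, -0.00349548]), 'gripper_force': 0.0, 'width': 1.0056907170990346}
{'fx': 464.7361846531168, 'fy': 464.7361846531168, 'cx': 282.5355860564717, 'cy': 208.10395867060262, 'origin': array([ 0.29462231, -0.00897505,  1.4298026 ]), 'attitude': array([-2.12987037,  2.11035639, -0.20111972])}
{'fx': 536.1506174035086, 'fy': 536.1506174035086, 'cx': 270.9238045042057, 'cy': 214.52205056204778, 'origin': array([-0.11589662,  0.6856514 ,  1.02008776]), 'attitude': array([-0.99332348,  2.46369654, -1.00234277])}
```

View pics/top0.png

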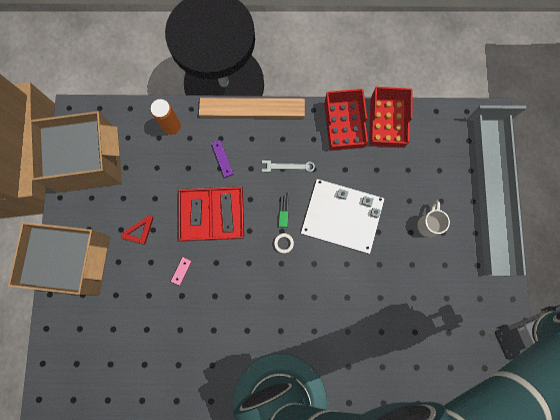

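View pics/side0.png

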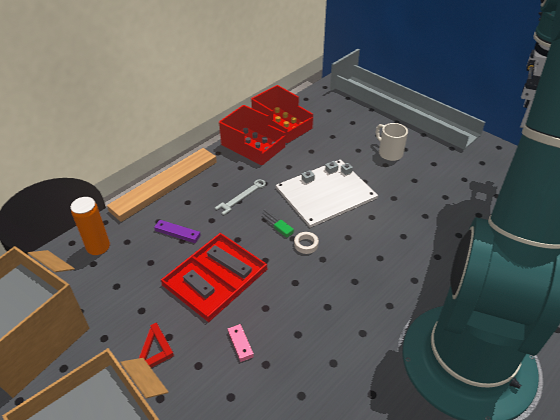

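The top view shows the tray at about (210,214), with the long bar at (227,213) and the short bar at (196,212). The jig is at (343,216), its stop pair at (342,194) and (367,200), and the end stop at (375,212). The side view agrees with this.

```bash
cat > h.py <<'E'
import numpy as np, cv2
from scipy.spatial.transform import Rotation as R
def cast(c,px,z):
    px=np.atleast_2d(px).astype(float)
    d=np.c_[(px[:,0]-c["cx"])/c["fx"],(px[:,1]-c["cy"])/c["fy"],np.ones(len(px))]@R.from_rotvec(c["attitude"]).as_matrix().T
    o=c["origin"]; return (o+d*((z-o[2])/d[:,2])[:,None])[:,:2]
def rect(p):
    r=cv2.minAreaRect(p.astype(np.float32)*1000)
    b=cv2.boxPoints(r); e0,e1=b[1]-b[0],b[2]-b[1]
    e=e0 if np.hypot(*e0)>np.hypot(*e1) else e1
    return np.round(np.array(r[0]),1),np.round(sorted(r[1]),1),round(float(np.degrees(np.arctan2(e[1],e[0]))%180),2)
def blobs(m,amin):
    cs,_=cv2.findContours(m.astype(np.uint8),cv2.RETR_EXTERNAL,cv2.CHAIN_APPROX_NONE)
    return [c[:,0] for c in cs if cv2.contourArea(c)>amin]
E
python3 - <<'E'
import pickle; from h import *
d=pickle.load(open("im0.pkl","rb"))
rois={"top":((170,250,180,250),(295,390,172,260)),"side":((155,275,228,325),(270,385,150,230))}
for n,c in d.items():
    f=c["frame"].astype(int); hsv=cv2.cvtColor(c["frame"],cv2.COLOR_BGR2HSV)
    (a,b,e,g),(a2,b2,e2,g2)=rois[n]
    m=np.zeros(f.shape[:2],bool); m[e:g,a:b]=1
    red=m&(hsv[...,1]>150)&((hsv[...,0]<10)|(hsv[...,0]>170))
    t=max(blobs(red,100),key=len); print(n,"tray z22",rect(cast(c,t,.022)))
    ins=np.zeros(f.shape[:2],np.uint8); cv2.fillPoly(ins,[t],1); ins=cv2.erode(ins,np.ones((3,3)))
    for q in blobs((ins>0)&(hsv[...,1]<110),60): print("  bar z20",rect(cast(c,q,.02)),q.mean(0))
    m[:]=0; m[e2:g2,a2:b2]=1
    w=m&(hsv[...,2]>150)&(hsv[...,1]<60)
    w=max(blobs(w,500),key=len); print("  jig z12",rect(cast(c,cv2.convexHull(w)[:,0],.012)))
    s=cv2.resize(c["frame"][e2:g2,a2:b2],None,fx=6,fy=6,interpolation=cv2.INTER_CUBIC); cv2.imwrite(f"pics/jig_{n}.png",s)
E
```

```text
top tray z22 (array([549.3, 215.4]), array([161. , 196.8]), 92.96)
  bar z20 (array([554.6, 262.2]), array([30.9, 79.4]), 2.44) [195.85074627 211.68656716]
  bar z20 (array([552.6, 167.6]), array([ 30.1, 119.1]), 6.27) [226.57777778 212.5       ]
  jig z12 (array([ 548.4, -191.2]), array([182.3, 219.6]), 73.9)
side tray z22 (array([545.5, 223.7]), array([171.2, 207.4]), 93.16)
  bar z20 (array([552.3, 268.2]), array([34.2, 88.1]), 179.74) [198.65277778 283.58333333]
  bar z20 (array([551. , 173.7]), array([ 36.6, 125.9]), 6.16) [229.19354839 261.48387097]
  jig z12 (array([ 550.7, -193.3]), array([184.1, 229.3]), 73.94)
```

View pics/jig_top.png

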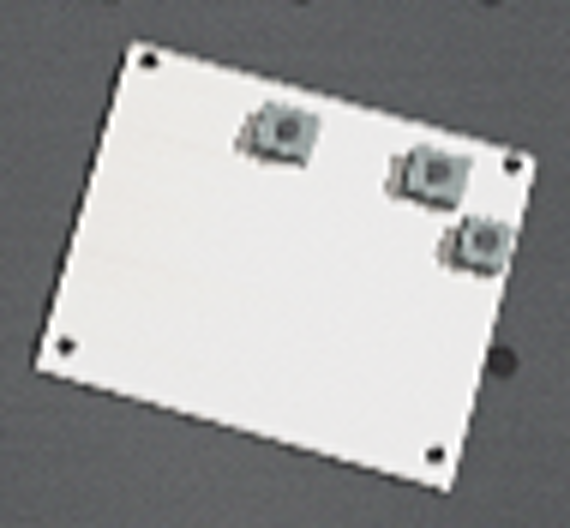

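The close-up shows the plate with its three stops: the pair at crop (285,130) and (435,175), the end stop at (480,245). The jig's yaw is about -16.1°, and the sizes match the ones given. Next is a helper that turns a target pose into tool-axis units.

```bash
cat >> h.py <<'E'
J=np.array([.5485,-.191]); JA=-16.1
def jig(x,y): return J+np.array([x,y])@R.from_euler("z",JA,degrees=True).as_matrix()[:2,:2].T/1000
def go(x,y,z,ang):
    from station import observe
    s=observe(); M=R.from_rotvec(s["ee_rot"]).as_matrix(); a=np.degrees(np.arctan2(M[1,0],M[0,0]))
    t=M.T@(np.array([x,y,z])-s["ee_pos"]); turn=(a-ang+180)%360-180
    print("t",round(s["t"],2),"pos",s["ee_pos"].round(4),"ang",round(a,2),"tilt",np.degrees(np.arccos(-M[2,2])).round(2),"F",s["ft_force"].round(1),"w",round(s["width"]*94,1),"gf",round(s["gripper_force"],1),"q7",s["joint_pos"][6].round(2))
    print("  shift units",(t/.15).round(4),"mm",(t*1000).round(1)," yaw units",round(turn/30,4))
E
python3 -c "
from h import *
print(jig(35,-20)); go(.5526,.1685,.20,6.2)"
```

```text
[ 0.57658098 -0.2199216 ]
t 0.1 pos [ 0.2269 -0.582   0.2049] ang 21.3 tilt 0.06 F [ 0.1 -0.3 -0.6] w 94.0 gf 0.0 q7 -0.05
  shift units [ 3.8404 -3.8726  0.0365] mm [ 576.1 -580.9    5.5]  yaw units 0.5034
```

Call:
{"name": "move_arm", "arguments": {"motion": [[0.175,-0.176,0,0],[0.175,-0.176,0,0],[0.175,-0.176,0,0],[0.175,-0.176,0,0],[0.175,-0.176,0,0],[0.175,-0.176,0,0],[0.175,-0.176,0,0],[0.175,-0.176,0,0],[0.175,-0.176,0,0],[0.175,-0.176,0,0],[0.175,-0.176,0,0]], "jaw": 0.1}}

```text
t: 1.2
ee_pos: [0.3908, -0.2053, 0.2054]
ee_rot: [-3.087, -0.581, 0.0]
ft_force: [0.5, -0.7, 0.9]
width: 0.548
gripper_force: 0.0
```

Call:
{"name": "move_arm", "arguments": {"motion": [[0.175,-0.176,0,0],[0.175,-0.176,0,0],[0.175,-0.176,0,0],[0.175,-0.176,0,0],[0.175,-0.176,0,0],[0.175,-0.176,0,0],[0.175,-0.176,0,0],[0.175,-0.176,0,0],[0.175,-0.176,0,0],[0,0,0,0.25],[0,0,0,0.25],[0,0,0,0]]}}

```text
t: 2.4
ee_pos: [0.5242, 0.1005, 0.2052]
ee_rot: [3.137, 0.169, -0.001]
ft_force: [0.4, 0.6, 0.1]
width: 0.549
gripper_force: 0.0
```

```bash
python3 -c "
from h import *
go(.5526,.1685,.12,6.2)
from station import get_image
import pickle
c=get_image('wrist'); pickle.dump(c,open('w.pkl','wb')); cv2.imwrite('pics/w1.png',c['frame']); print(c['fx'],c['cx'],c['cy'],c['origin'],c['attitude'])"
```

```text
t 2.4 pos [0.5242 0.1005 0.2052] ang 6.18 tilt 0.04 F [0.4 0.6 0.1] w 51.6 gf 0.0 q7 -1.84
  shift units [ 0.2376 -0.4301  0.5675] mm [ 35.6 -64.5  85.1]  yaw units -0.0006
325.19226210127806 281.1959298741008 211.9673700403703 [0.59894841 0.10917674 0.38398321] [ 2.1853985  -1.96162902 -0.25808215]
```

View pics/w1.png

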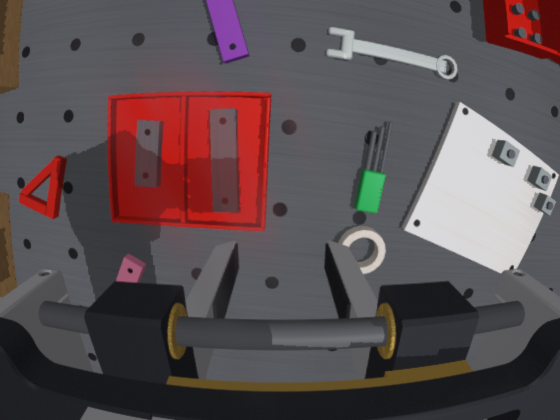

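The wrist view shows the long bar at (224,160), the short bar at (147,155), and the jig at the right around (480,190). I'll cross-check the bar and the jig with the fisheye model.

```bash
cat >> h.py <<'E'
def fcast(c,px,z):
    px=np.atleast_2d(px).astype(float); k=np.array([[c["fx"],0,c["cx"]],[0,c["fy"],c["cy"]],[0,0,1.]])
    u=cv2.fisheye.undistortPoints(px[:,None],k,np.zeros(4))[:,0]
    return cast(dict(c,fx=1,fy=1,cx=0,cy=0),u,z)
E
python3 - <<'E'
import pickle; from h import *
c=pickle.load(open("w.pkl","rb")); hsv=cv2.cvtColor(c["frame"],cv2.COLOR_BGR2HSV)
m=np.zeros(hsv.shape[:2],bool); m[95:228,112:268]=1
for q in blobs(m&(hsv[...,1]<140),400): print("bar",rect(fcast(c,q,.02)),q.mean(0))
m[:]=0; m[95:280,400:560]=1
for q in blobs(m&(hsv[...,2]>150)&(hsv[...,1]<60),2000): print("jig",rect(fcast(c,q,.012)))
go(.5526,.1685,.12,6.2)
E
```

```text
bar (array([556.4, 263.4]), array([34.1, 79.3]), 179.59) [148.06321839 152.64942529]
bar (array([555.3, 170. ]), array([ 30.8, 118.6]), 6.38) [224.0515873  159.56349206]
jig (array([ 547.4, -195.7]), array([179.8, 236.1]), 73.94)
t 2.45 pos [0.5242 0.1004 0.2053] ang 6.47 tilt 0.03 F [-0.1  1.1 -0.4] w 51.9 gf 0.0 q7 -1.84
  shift units [ 0.2395 -0.4297  0.5682] mm [ 35.9 -64.5  85.2]  yaw units 0.0089
```

Call:
{"name": "move_arm", "arguments": {"motion": [[0.083,-0.144,0,0],[0.083,-0.144,0,0],[0.083,-0.144,0,0],[0,0,0.2,0],[0,0,0.2,0],[0,0,0.2,0],[0,0,0.2,0],[0,0,0.2,0],[0,0,0,0],[0,0,0,0]]}}

```text
t: 3.45
ee_pos: [0.5544, 0.1689, 0.056]
ee_rot: [-3.136, -0.176, 0.001]
ft_force: [0.0, -0.1, 0.6]
width: 0.553
gripper_force: 0.0
```

```bash
python3 -c "
from h import *
go(.554,.169,.009,6.3)"
```

```text
t 3.45 pos [0.5544 0.1689 0.056 ] ang 6.43 tilt 0.03 F [ 0.  -0.1  0.6] w 52.0 gf 0.0 q7 -2.06
  shift units [-0.0026 -0.0006  0.3136] mm [-0.4 -0.1 47. ]  yaw units 0.0042
```

Call:
{"name": "move_arm", "arguments": {"motion": [[0,0,0.1,0],[0,0,0.1,0],[0,0,0.06,0],[0,0,0.05,0],[0,0,0,0],[0,0,0,0]]}}

```text
t: 4.05
ee_pos: [0.5544, 0.169, 0.009]
ee_rot: [-3.137, -0.173, 0.0]
ft_force: [1.6, -0.3, -0.4]
width: 0.547
gripper_force: 0.0
```

Call:
{"name": "move_arm", "arguments": {"motion": [[0,0,0,0],[0,0,0,0],[0,0,0,0],[0,0,0,0],[0,0,0,0],[0,0,0,0],[0,0,0,0],[0,0,0,0]], "jaw": -1, "squeeze": 30}}

```text
t: 4.85
ee_pos: [0.5545, 0.1691, 0.0092]
ee_rot: [-3.137, -0.173, -0.001]
ft_force: [-0.4, 0.9, 5.7]
width: 0.311
gripper_force: 30.0
```

Call:
{"name": "move_arm", "arguments": {"motion": [[0,0,-0.05,0],[0,0,-0.1,0],[0,0,-0.15,0],[0,0,-0.15,0],[0,0,-0.15,0],[0,0,0,0]]}}

```text
t: 5.45
ee_pos: [0.5558, 0.1694, 0.1024]
ee_rot: [-3.136, -0.173, -0.007]
ft_force: [0.1, -0.2, -4.3]
width: 0.317
gripper_force: 30.0
```

```bash
python3 -c "
from h import *
p=jig(22,-8); print(p); go(p[0],p[1],.10,73.9)
from station import get_image
import pickle
c=get_image('wrist');cv2.imwrite('pics/w2.png',c['frame'])"
```

```text
[ 0.56741862 -0.20478716]
t 5.45 pos [0.5558 0.1694 0.1024] ang 6.3 tilt 0.26 F [ 0.1 -0.2 -4.3] w 29.8 gf 30.0 q7 -2.04
  shift units [-0.1972  2.4883  0.0138] mm [-29.6 373.2   2.1]  yaw units -2.2532
```

View pics/w2.png

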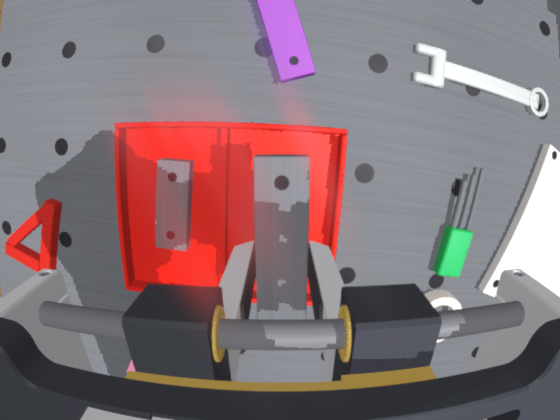

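The long bar is held between the fingers around (282,230), and the short bar is still in the tray at (172,205). Next I carry the long bar to the jig.

Call:
{"name": "move_arm", "arguments": {"motion": [[-0.01,0.12,0,0],[-0.02,0.25,0,0],[-0.02,0.25,0,0],[-0.02,0.25,0,0],[-0.02,0.25,0,0],[-0.02,0.25,0,0],[-0.02,0.25,0,0],[-0.02,0.25,0,0],[-0.02,0.25,0,0],[-0.02,0.25,0,0],[-0.01,0.12,0,0],[0,0,0,0]]}}

```text
t: 6.7
ee_pos: [0.5643, -0.209, 0.0975]
ee_rot: [3.137, 0.166, -0.003]
ft_force: [-0.7, 0.3, -2.7]
width: 0.315
gripper_force: 30.0
```

Call:
{"name": "move_arm", "arguments": {"motion": [[0,0,0,-0.2],[0,0,0,-0.25],[0,0,0,-0.25],[0,0,0,-0.25],[0,0,0,-0.25],[0,0,0,-0.25],[0,0,0,-0.25],[0,0,0,-0.25],[0,0,0,-0.2],[0,0,0,-0.1],[0,0,0,0],[0,0,0,0]]}}

```text
t: 7.9
ee_pos: [0.5653, -0.2051, 0.0984]
ee_rot: [-2.513, -1.884, 0.0]
ft_force: [-0.6, 0.6, -3.6]
width: 0.317
gripper_force: 30.0
```

```bash
python3 - <<'E'
from h import *
from station import get_image
import pickle
p=jig(22,-8); go(p[0],p[1],.017,73.9)
c=get_image('wrist'); pickle.dump(c,open('w3.pkl','wb')); cv2.imwrite('pics/w3.png',c['frame'])
E
```

```text
t 7.9 pos [ 0.5653 -0.2051  0.0984] ang 73.73 tilt 0.06 F [-0.6  0.6 -3.6] w 29.8 gf 30.0 q7 -0.32
  shift units [0.0055 0.0138 0.5424] mm [ 0.8  2.1 81.4]  yaw units -0.0058
```

View pics/w3.png

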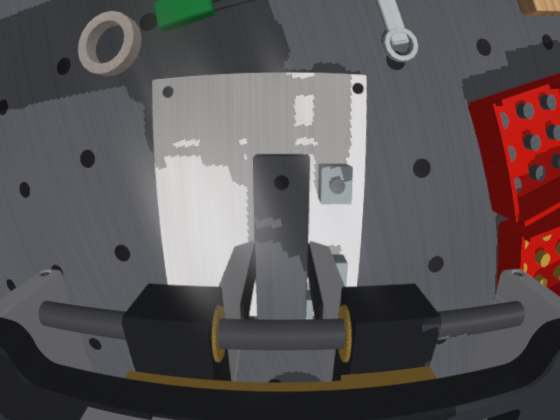

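The wrist view shows the bar over the jig, clear of the stops. The stop block's left face runs from (321,165) to (320,203), the plate's far corners are (153,81) and (366,75), and the bar's end corners are (254,155) and (309,155). I'll check these points in the jig frame.

```bash
python3 - <<'E'
from h import *
import pickle
c=pickle.load(open('w3.pkl','rb'))
def inj(p): return ((p-J)@R.from_euler("z",JA,degrees=True).as_matrix()[:2,:2]*1000).round(1)
print("block (50,35),(50,5)",inj(fcast(c,[(321,166),(320,203)],.032)))
print("plate (-90,110),(90,110)",inj(fcast(c,[(153,81),(366,75)],.012)))
print("bar end",inj(fcast(c,[(254,155),(309,155)],.1095)))
print("tcp",inj(np.array([[.5653,-.2051]])))
E
```

```text
block (50,35),(50,5) [[50.6 37.4]
 [50.4  8.4]]
plate (-90,110),(90,110) [[-88.  110.9]
 [ 90.  112. ]]
bar end [[ 6.4 52.3]
 [34.8 52.2]]
tcp [[20.1 -8.9]]
```

The points agree within 2–3 mm. I'll lower the bar, watching the force.

Call:
{"name": "move_arm", "arguments": {"motion": [[0,0,0.1,0],[0,0,0.12,0],[0,0,0.12,0],[0,0,0.1,0],[0,0,0.05,0],[0,0,0.03,0],[0,0,0,0],[0,0,0,0],[0,0,0,0]]}}

```text
t: 8.85
ee_pos: [0.5659, -0.2058, 0.0216]
ee_rot: [2.512, 1.886, 0.001]
ft_force: [0.6, 0.2, -4.0]
width: 0.32
gripper_force: 30.0
```

Call:
{"name": "move_arm", "arguments": {"motion": [[0,0,0.007,0],[0,0,0,0],[0,0,0.007,0],[0,0,0,0],[0,0,0,0]]}}

```text
t: 9.35
ee_pos: [0.5655, -0.2056, 0.0188]
ee_rot: [-2.512, -1.886, 0.0]
ft_force: [-0.2, -0.0, -4.5]
width: 0.317
gripper_force: 30.0
```

Call:
{"name": "move_arm", "arguments": {"motion": [[0,0,0.008,0],[0,0,0.008,0],[0,0,0,0],[0,0,0,0],[0,0,0,0]]}}

```text
t: 9.85
ee_pos: [0.5655, -0.2056, 0.0164]
ee_rot: [-2.512, -1.886, 0.0]
ft_force: [-0.0, -0.5, -3.0]
width: 0.313
gripper_force: 30.0
```

Call:
{"name": "move_arm", "arguments": {"motion": [[0,0.02,0,0],[0,0.02,0,0],[0,0.02,0,0],[0,0.02,0,0],[0,0,0,0],[0,0,0,0]], "squeeze": 12}}

```text
t: 10.45
ee_pos: [0.577, -0.2089, 0.0163]
ee_rot: [-2.512, -1.886, 0.0]
ft_force: [0.3, -0.2, -4.3]
width: 0.32
gripper_force: 12.0
```

Call:
{"name": "move_arm", "arguments": {"motion": [[-0.015,0,0,0],[-0.015,0,0,0],[-0.015,0,0,0],[-0.015,0,0,0],[0,0,0,0],[0,0,0,0]]}}

```text
t: 11.05
ee_pos: [0.5745, -0.2174, 0.0164]
ee_rot: [-2.512, -1.886, -0.0]
ft_force: [0.1, 2.2, -3.6]
width: 0.318
gripper_force: 12.0
```

```bash
python3 - <<'E'
from h import *
p=jig(35,-20); go(p[0],p[1],.016,73.9)
E
```

```text
t 11.05 pos [ 0.5745 -0.2174  0.0164] ang 73.81 tilt 0.02 F [ 0.1  2.2 -3.6] w 29.9 gf 12.0 q7 -0.36
  shift units [-0.0124  0.0178  0.0026] mm [-1.9  2.7  0.4]  yaw units -0.003
```

Call:
{"name": "move_arm", "arguments": {"motion": [[0,0,0.004,0],[-0.007,0,0,0],[0,0,0,0],[-0.007,0,0,0],[0,0,0,0],[0,0,0,0]]}}

```text
t: 11.65
ee_pos: [0.5746, -0.2175, 0.0163]
ee_rot: [-2.51, -1.887, -0.003]
ft_force: [-1.5, 11.4, 4.9]
width: 0.317
gripper_force: 12.0
```

Call:
{"name": "move_arm", "arguments": {"motion": [[-0.007,0,0,0],[0,0,0,0],[-0.007,0,0,0],[0,0,0,0],[0,0,0,0]]}}

```text
t: 12.15
ee_pos: [0.5744, -0.2181, 0.0162]
ee_rot: [-2.508, -1.888, -0.005]
ft_force: [1.0, 17.3, 3.8]
width: 0.318
gripper_force: 12.0
```

The end is against its stop (about 17 N). Now the pair.

Call:
{"name": "move_arm", "arguments": {"motion": [[0,0.008,0,0],[0,0.008,0,0],[0,0,0,0],[0,0,0,0]]}}

```text
t: 12.55
ee_pos: [0.5744, -0.2191, 0.0158]
ee_rot: [-2.507, -1.886, 0.001]
ft_force: [-13.0, 17.9, 13.0]
width: 0.318
gripper_force: 12.0
```

Call:
{"name": "move_arm", "arguments": {"motion": [[0,0.008,0,0],[0,0,0,0],[0,0.008,0,0],[0,0,0,0],[0,0,0,0]]}}

```text
t: 13.05
ee_pos: [0.5757, -0.2196, 0.0157]
ee_rot: [-2.506, -1.885, 0.004]
ft_force: [-19.9, 18.4, 17.9]
width: 0.328
gripper_force: 12.1
```

Call:
{"name": "move_arm", "arguments": {"motion": [[0,0,0,0],[0,0,0,0],[0,0,0,0],[0,0,0,0],[0,0,0,0]], "jaw": -0.15}}

```text
t: 13.55
ee_pos: [0.5781, -0.2232, 0.0159]
ee_rot: [2.512, 1.886, 0.0]
ft_force: [0.1, 0.2, -0.1]
width: 0.427
gripper_force: 0.0
```

```bash
python3 - <<'E'
from h import *
p=jig(35,-20); go(p[0],p[1],.016,73.9)
E
```

```text
t 13.55 pos [ 0.5781 -0.2232  0.0159] ang 73.79 tilt 0.01 F [ 0.1  0.2 -0.1] w 40.2 gf 0.0 q7 -0.35
  shift units [ 0.0184 -0.0159 -0.0007] mm [ 2.8 -2.4 -0.1]  yaw units -0.0036
```

Call:
{"name": "move_arm", "arguments": {"motion": [[0,0.01,0,0],[0,0.01,0,0],[0,0.01,0,0],[0,0.01,0,0],[0,0,0,0],[0,0,0,0],[0,0,0,0]]}}

```text
t: 14.25
ee_pos: [0.5811, -0.2242, 0.0155]
ee_rot: [-2.509, -1.884, 0.007]
ft_force: [-19.6, 4.6, 19.0]
width: 0.429
gripper_force: 10.2
```

Call:
{"name": "move_arm", "arguments": {"motion": [[0,-0.01,0,0],[0,-0.01,0,0],[0,-0.01,0,0],[0,-0.01,0,0],[0,-0.01,0,0],[0,0,0,0],[0,0,0,0],[0,0,-0.05,0],[0,0,-0.15,0],[0,0,-0.2,0],[0,0,-0.2,0],[0,0,0,0]]}}

```text
t: 15.45
ee_pos: [0.5786, -0.2229, 0.1102]
ee_rot: [2.508, 1.884, 0.005]
ft_force: [-0.3, 0.6, -0.5]
width: 0.424
gripper_force: 0.0
```

```bash
python3 - <<'E'
from h import *
from station import get_image
import pickle
p=jig(35,62); go(p[0],p[1],.02,73.9)
c=get_image('wrist'); pickle.dump(c,open('w4.pkl','wb')); 
cv2.imwrite('pics/w4.png',cv2.resize(c['frame'][60:300,120:440],None,fx=2.5,fy=2.5,interpolation=cv2.INTER_CUBIC))
E
```

```text
t 15.45 pos [ 0.5786 -0.2229  0.1102] ang 73.81 tilt 0.32 F [-0.3  0.6 -0.5] w 39.9 gf 0.0 q7 -0.29
  shift units [ 0.5626 -0.0229  0.6008] mm [84.4 -3.4 90.1]  yaw units -0.0031
```

View pics/w4.png

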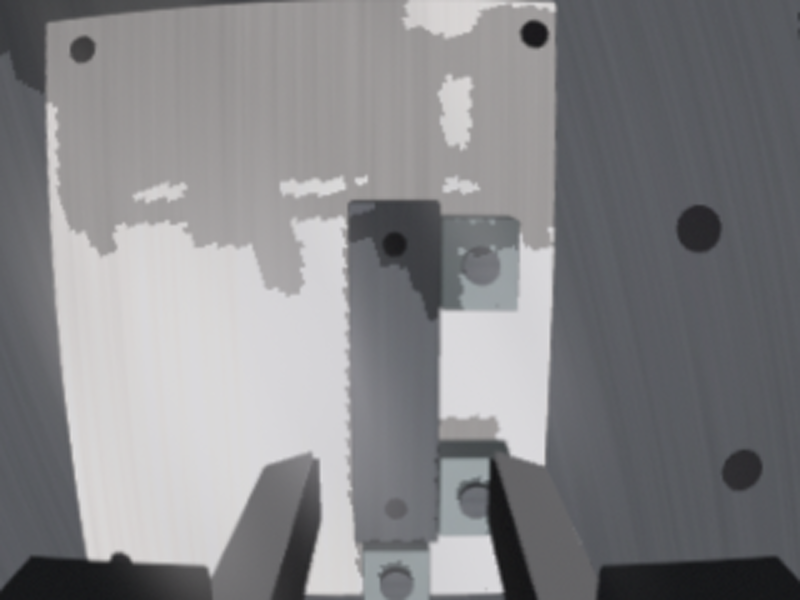

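The bar lies along both pair blocks with its end at the end stop near (395,545). A thin dark strip there could be the stop's face or a small gap, so I'll push the far end with closed fingers.

Call:
{"name": "move_arm", "arguments": {"motion": [[0.14,-0.006,0,0],[0.14,-0.006,0,0],[0.14,-0.006,0,0],[0.14,-0.006,0,0],[0,0,0,0],[0,0,0,0],[0,0,0.15,0],[0,0,0.15,0],[0,0,0.15,0],[0,0,0.1,0],[0,0,0.03,0],[0,0,0,0]], "jaw": -1}}

```text
t: 16.7
ee_pos: [0.5963, -0.1412, 0.0186]
ee_rot: [-2.512, -1.885, 0.001]
ft_force: [-0.1, 0.5, -0.5]
width: 0.008
gripper_force: 0.0
```

```bash
python3 - <<'E'
from h import *
p=jig(35,48); go(p[0],p[1],.02,73.9)
E
```

```text
t 16.7 pos [ 0.5963 -0.1412  0.0186] ang 73.78 tilt 0.04 F [-0.1  0.5 -0.5] w 0.7 gf 0.0 q7 -0.49
  shift units [-0.0872  0.0191 -0.0096] mm [-13.1   2.9  -1.4]  yaw units -0.0041
```

Contact is expected after about 13 mm, so I'll approach and then press gently.

Call:
{"name": "move_arm", "arguments": {"motion": [[-0.02,0.015,0,0],[-0.02,0,0,0],[-0.02,0,0,0],[-0.015,0,0,0],[0,0,0,0],[0,0,0,0]]}}

```text
t: 17.3
ee_pos: [0.5962, -0.1514, 0.0194]
ee_rot: [-2.512, -1.887, -0.003]
ft_force: [1.8, 5.1, 2.4]
width: 0.006
gripper_force: 2.7
```

Call:
{"name": "move_arm", "arguments": {"motion": [[-0.01,0,0,0],[-0.01,0,0,0],[0,0,0,0],[0,0,0,0],[0,0,0,0]]}}

```text
t: 17.8
ee_pos: [0.5961, -0.1516, 0.0195]
ee_rot: [-2.509, -1.889, -0.007]
ft_force: [6.0, 16.5, 0.9]
width: 0.002
gripper_force: 8.6
```

Only 0.2 mm of travel under 16 N, so the end is home. I'll back off and press the long edge once more at its middle.

Call:
{"name": "move_arm", "arguments": {"motion": [[0.03,0,0,0],[0.03,0,0,0],[0.02,0,0,0],[0,0,-0.15,0],[0,0,-0.2,0],[0,0,-0.05,0],[0,0,0,0],[0,0,0,0]]}}

```text
t: 18.6
ee_pos: [0.5976, -0.144, 0.0781]
ee_rot: [-2.512, -1.886, 0.001]
ft_force: [0.4, -0.5, -0.7]
width: 0.004
gripper_force: 0.0
```

```bash
python3 - <<'E'
from h import *
p=jig(0,-20); go(p[0],p[1],.02,73.9)
E
```

```text
t 18.6 pos [ 0.5976 -0.144   0.0781] ang 73.78 tilt 0.05 F [ 0.4 -0.5 -0.7] w 0.4 gf 0.0 q7 -0.44
  shift units [-0.5256 -0.2265  0.3879] mm [-78.8 -34.   58.2]  yaw units -0.0039
```

Call:
{"name": "move_arm", "arguments": {"motion": [[-0.13,-0.06,0,0],[-0.13,-0.06,0,0],[-0.13,-0.06,0,0],[-0.13,-0.05,0,0],[0,0,0,0],[0,0,0,0],[0,0,0.15,0],[0,0,0.15,0],[0,0,0.08,0],[0,0,0,0],[0,0,0,0]]}}

```text
t: 19.7
ee_pos: [0.5436, -0.2084, 0.0222]
ee_rot: [-2.511, -1.887, -0.001]
ft_force: [0.3, 0.0, 1.3]
width: 0.004
gripper_force: 0.0
```

Call:
{"name": "move_arm", "arguments": {"motion": [[0,0.02,0,0],[0,0.02,0,0],[0,0.01,0,0],[0,0.01,0,0],[0,0,0,0],[0,0,0,0]]}}

```text
t: 20.3
ee_pos: [0.5518, -0.2115, 0.0218]
ee_rot: [-2.512, -1.886, 0.0]
ft_force: [-0.3, 0.2, -0.3]
width: 0.002
gripper_force: 0.0
```

Call:
{"name": "move_arm", "arguments": {"motion": [[0,0.01,0,0],[0,0.01,0,0],[0,0,0,0],[0,0,0,0],[0,0,0,0]]}}

```text
t: 20.8
ee_pos: [0.5547, -0.2123, 0.0218]
ee_rot: [-2.512, -1.886, 0.0]
ft_force: [-0.1, -0.0, -0.3]
width: 0.004
gripper_force: 0.0
```

Call:
{"name": "move_arm", "arguments": {"motion": [[0,0.01,0,0],[0,0.01,0,0],[0,0,0,0],[0,0,0,0],[0,0,0,0]]}}

```text
t: 21.3
ee_pos: [0.5555, -0.2125, 0.0214]
ee_rot: [-2.509, -1.884, 0.005]
ft_force: [-14.9, 5.2, 10.0]
width: 0.001
gripper_force: 8.8
```

Call:
{"name": "move_arm", "arguments": {"motion": [[0,0.01,0,0],[0,0,0,0],[0,0,0,0]]}}

```text
t: 21.6
ee_pos: [0.5557, -0.2126, 0.0212]
ee_rot: [-2.508, -1.883, 0.008]
ft_force: [-23.1, 7.0, 18.3]
width: 0.005
gripper_force: 14.9
```

Call:
{"name": "move_arm", "arguments": {"motion": [[0,-0.03,0,0],[0,-0.03,0,0],[0,-0.03,0,0],[0,0,0,0],[0,0,-0.2,0],[0,0,-0.3,0],[0,-0.2,-0.3,0],[0,-0.2,-0.1,0],[0,0,0,0],[0,0,0,0]]}}

```text
t: 22.6
ee_pos: [0.4907, -0.1943, 0.1539]
ee_rot: [2.512, 1.885, -0.0]
ft_force: [-0.6, -0.5, 0.0]
width: 0.003
gripper_force: 0.0
```

```bash
python3 - <<'E'
from h import *
from station import get_image,observe
c=get_image('wrist'); o=observe(); print(o['ee_pos'],o['ft_force'])
t=get_image('top')
import pickle; pickle.dump(c,open('w5.pkl','wb'))
a=cv2.resize(c['frame'],(800,600)); cv2.imwrite('pics/w5.png',a); cv2.imwrite('pics/t5.png',t['frame'])
E
```

```text
[ 0.49096175 -0.19417726  0.15335979] [ 0.87639313  0.4061616  -0.01900186]
```

View pics/w5.png

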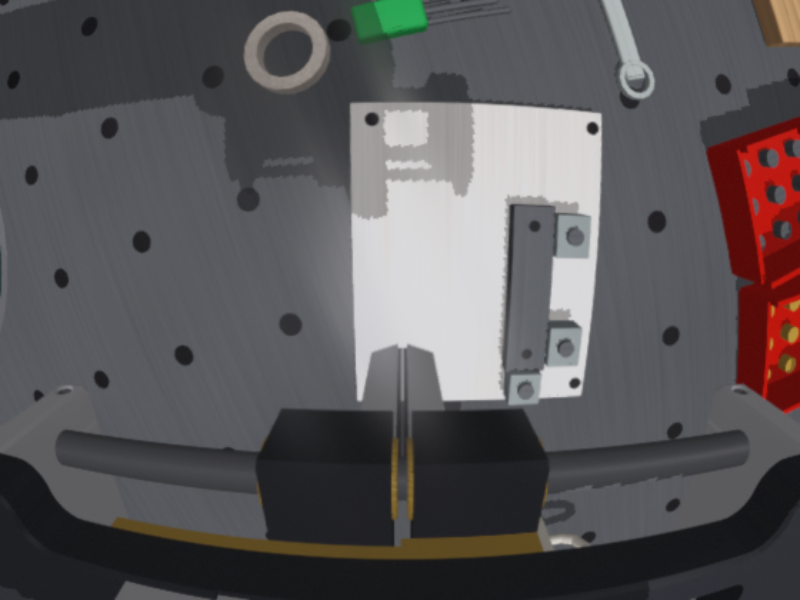

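View pics/t5.png

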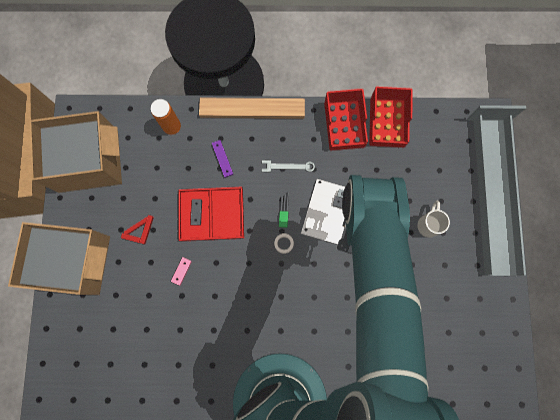

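The wrist view shows the bar at (530,290), flush to both pair blocks (572,235) and (563,345), with its end against the end stop (525,388). In the top view the short bar is still in the tray at (196,212), and the bystanders haven't moved. The arm is clear, so I'm handing in.

```bash
python3 -c "
from station import sign_off
print(sign_off())"
```

```text
the job is handed in; nothing more can be done
None
```

The long bar lies released on the jig, pressed home against both pair blocks and the end stop; the short bar is still in the tray, nothing else moved, and the job was handed in at about 23 s.

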